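# Open the glue-stick chest and hold its lid up

## Task

My colleague across the table wants to restock the glue-stick chest: open its lid and hold it up for her at about 60 degrees. The knob has been left part-way round, so nobody can see whether the lid is still caught: leave the knob as it is at first and give the bow handle a gentle upward tug, without forcing it; if the lid is caught, let it back down and turn the knob clockwise as far as it goes, then raise the lid by the handle. There is no stay, so finish with the handle still held in the gripper and the lid at rest, and leave the other things on the table where they are.

Things in the scene. Friction and masses are not known exactly. Their poses are not given: they have to be found in the camera images.
- chest: Aluminium bench chest with black corners, fixed to the table: 240 deep (its x) x 340 wide (its y) x 100 high without its lid. Origin: centre of its underside. Its x axis points to its front, away from the robot (its yaw is up to 0.35 rad either way); z up. A narrow inward lip runs along the top of the front wall.
- lid_hinge (a point): Middle of the lid's hinge line: along the chest's back top edge (the side near the robot), 120 behind the chest's centre and 100 up; axes as the chest's.
- lid (a joint): Lid angle in rad about the hinge line: 0 shut, grows as the front edge rises and swings back towards the robot, stop at 1.45. Flat plate 245 x 350, its top face 104 above the table when shut. About 0.8 kg with its fittings (varies 15 %); falls shut when let go; 3 to 10 N at the handle lift it. While caught it rises only 0.02 to 0.03 rad (5 to 7 mm at the front), then stops dead.
- handle: Dark steel bow handle on the lid near its front edge, left of the middle as seen from the robot. Origin: centre of its round grip bar, 10 thick, 110 long. x to the lid's front, y along the bar, z away from the lid's top face, which lies 40 below the bar centre. With the lid shut the bar centre is 205 in front of the hinge middle, 65 left (+y), 44 up. It turns with the lid.
- knob (a joint): Angle of the wing knob in rad: 0 fully closed (wing pointing to the front edge), 1.57 fully open (wing parallel to the front edge; a hard stop). It grows clockwise seen from above, starts between 0.5 and 1.2 and stays where it is left; turning takes about 0.15 N m. It carries the hidden cam.
- knob_grip (a point): Point on the axis of the black wing knob, 10 below its top; this is 30.5 above the lid's top face. The knob is a disc 38 across and 8 high with an upright wing on it, 42 long, 12 thick and 24 high. Its axis stands about 50 behind the front edge and 85 right of the middle (-y). x of this point points along the wing, z up the axis.
- cam: Steel cam arm fixed to the knob below the lid, pointing the way the wing points; hidden while the lid is shut, so its reach cannot be seen. While it reaches under the chest's front lip it keeps the lid caught; turned fully open it is clear. Origin as the knob's, on its axis.
- stick_cup: Bystander, loose: cardboard cup 68 across and 85 high holding white glue sticks that reach 136 high. Origin: centre of its underside.
- glue_gun: Bystander, loose: black and blue cordless glue gun lying on its side, about 240 long, 160 wide and 46 high. Origin: under its barrel.
- blanks: Bystander, loose: stack of cardboard carton blanks, 210 x 210 x 45. Origin: centre of its underside.

How it is judged:
By the outcome, as a careful person would: the job done as asked, in the order asked, and still so for the second after the job is handed in, while the arm keeps its last pose, push and grip.
It also fails if it takes over 61 s, if anything falls off the work surface, if the arm or the gripper's body presses on something with over 40 N, if the wrist force passes 120 N, or if a joint passes its speed limit or range.

## Robot

A 6-joint arm with a two-finger parallel gripper is mounted at the origin on the work surface. World frame = base frame: x ahead of the robot, y to its left, z up, the work surface at z = 0. Lengths are in m, angles in degrees, forces in N, time in s.
With the tool pointing down it reaches from about 0.2 to 0.875 m from the base axis. Payload 3.4 kg.
Tool frame: the origin (TCP) lies at the very end of the fingers, on their centre line; the grasp point (between the pads) lies 19 mm behind it; x points along the fingers, y is the direction in which the jaws open and shut, and the axes are right-handed (so a half turn about x gives the same grasp; the last joint's range is limited). The gripper opens to 94 mm and grips with 3 to 60 N. Pads are 16 mm wide; open, the fingers measure 119 mm over their backs; the gripper's body (75 mm by 177 mm) begins 78 mm behind the grasp point.
Start: joints at [62.853, 15.808, 86.224, -0, 77.962, -6.933], TCP at [0.199, 0.54, 0.205] pointing down, gripper open.
Joint ranges: [-165.64, 165.64], [-43.16, 119.46], [12.63, 154.43], [-67.54, 247.53], [6.08, 155.33], [-154.97, 154.97]. Speed limits (degrees/s): [147.25, 147.25, 180, 180, 180, 180].

## Interface

Orientations are given as [roll, pitch, yaw] about the fixed x, y, z axes, in that order (R = Rz(yaw) Ry(pitch) Rx(roll)).
In Python, from plant import env gives the robot as it stands.
- The arm moves only by the shell command python3 -m jog 'ROWS' [FORCE]. ROWS is text: rows parted by semicolons, each of 7 numbers parted by spaces: the turn, a rotation vector about the tool's x, y, z in units of 0.08 rad (1.0 is 0.08 rad), then the shift along the tool's x, y, z in units of 0.1 m (1.0 is 0.1 m), then the opening, from 0 (shut) to 1 (fully open). A call has 1 to 5 rows; each row shifts and turns the commanded pose from where the row before left it, along the tool's axes as they then stand; what a row does not reach is not made up. A row lasts 1/12 s, in which the tool goes at most 41.7 mm and 7.16 degrees, less where a joint would pass 70% of its speed; a pose out of reach is approached as far as the arm can. A call with a number of a shift or a turn outside -1 to 1 is refused whole. A call with a gripper value outside its range is refused whole. The fingers move at their own pace and stop on an object; FORCE is the grip in N (left out, the last holds). Time passes only in rows, so rows that do not move let the fingers close. It gives the time, the measured TCP pose, the force and the opening at its end, in the units of the state.
- env.state(): the state, without advancing time (a new reading comes with each control period).
- env.snapshot(name): name is "scene" or "top"; returns a dict with "frame" (420x560x3 uint8, blue, green, red), "z_map" (420x560 float32, m along the optical axis (not along the pixel's ray), 0 where there is no reading), "K" (3x3 intrinsics, pixels), "cam_to_world" (4x4, takes a point from camera to world coordinates). Camera axes: x right, y down, z forward; pixel columns grow to the right and rows downward; lengths in m; the calibration is good to about 2 mm. A picture is of the moment at which its call begins.
- env.hand_in(): hands the job in, once; it reports no verdict.
The state is a dict: "t": time; "qpos": joint angles; "qvel": joint speeds; "tau": joint torques, N m; "position": TCP position; "tool_rot": TCP orientation; "wrist_force": force on the tool from outside, world axes, zero at the start; "ft_torque": the same for the moment, N m; "finger_gap": finger opening in m.
Only numpy, scipy, OpenCV 4.12 (cv2) and the standard library are available. Lean on these libraries where they do the work, as an engineer would, in place of code of your own. Each camera call takes 0.05 s, during which the arm holds its last target. There are 200 camera calls.

## Working session

There is one attempt and no reset: what is moved stays moved. The work goes in short steps, Python scripts to look and compute and a shell command to move; the robot and the scene stay as the last step left them, time stands still between calls to the robot, and variables do not carry over. Pictures are saved under pics/ and viewed, on a budget of 10 in all, crops included, one or two more only if the job needs it, and the job is handed in when it is done.

```bash
ls; mkdir -p pics; python3 - <<'E'
from plant import env
import cv2,numpy as np
print(env.state())
for n in("scene","top"):
    s=env.snapshot(n); cv2.imwrite(f"pics/{n}0.png",s["frame"]); np.savez(f"{n}0.npz",**s)
    print(n,s["K"].tolist(),s["cam_to_world"].round(3).tolist())
E
```

```text
pics
{'t': 0.0, 'qpos': array([ 6.28508605e+01,  1.58459629e+01,  8.62937568e+01, -9.86700220e-05,
        7.79628525e+01, -6.93193211e+00]), 'qvel': array([ 0.03462817, -0.11218124,  0.03763528, -0.03596398, -0.01272637,
       -0.07214735]), 'tau': array([ 1.23675462e-03, -4.04593027e+01, -2.37232411e+01,  7.04113813e-02,
        3.46823211e-02, -1.79670869e-04]), 'position': array([0.19844459, 0.53906471, 0.20463145]), 'tool_rot': array([ -96.87804853,   89.89742782, -117.09523527]), 'wrist_force': array([-0.1004322 , -0.46869765, -0.22573861]), 'ft_torque': array([0.00172235, 0.01642614, 0.00264172]), 'finger_gap': 0.09403837213265163}
scene [[456.7718586464152, 0.0, 269.22310048140054], [0.0, 456.7718586464152, 217.15632535730435], [0.0, 0.0, 1.0]] [[0.773, 0.415, -0.48, 1.117], [0.635, -0.524, 0.568, -0.497], [-0.016, -0.744, -0.668, 0.876], [0.0, 0.0, 0.0, 1.0]]
top [[508.1038709159724, 0.0, 278.63261858028574], [0.0, 508.1038709159724, 211.1176050172336], [0.0, 0.0, 1.0]] [[-0.01, -0.993, 0.116, 0.409], [-1.0, 0.007, -0.019, 0.159], [0.018, -0.116, -0.993, 1.352], [0.0, 0.0, 0.0, 1.0]]
```

View pics/scene0.png

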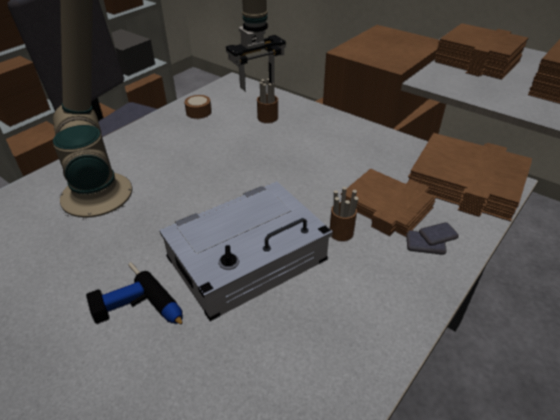

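View pics/top0.png

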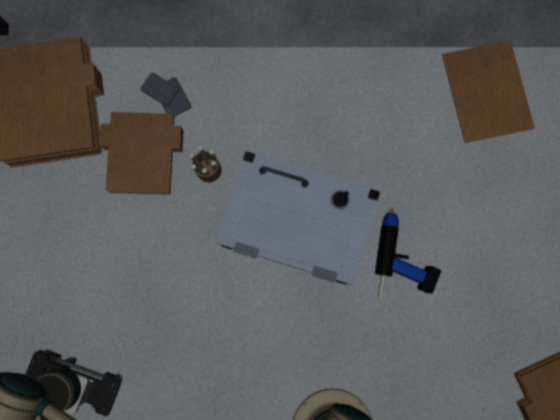

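The scene view shows the chest with the handle at about (287,233) and the knob at (228,258). In the top view the handle bar runs from (262,170) to (305,184), the knob is at (341,199), the cup at (205,164) and the gun at (395,255).

```bash
cat > h.py <<'E'
import numpy as np,cv2
from scipy.spatial.transform import Rotation as R
def ray(s,uv):
    T=s["cam_to_world"]; d=np.linalg.inv(s["K"])@np.array([uv[0],uv[1],1.]); return T[:3,3],T[:3,:3]@d
def onz(s,uv,z):
    o,d=ray(s,uv); return o+d*(z-o[2])/d[2]
def tri(s1,a,s2,b):
    o,d=ray(s1,a);p,e=ray(s2,b); k=np.linalg.lstsq(np.c_[d,-e],p-o,rcond=None)[0]
    q,r=o+k[0]*d,p+k[1]*e; return (q+r)/2,np.linalg.norm(q-r)
def dep(s,uv):
    u,v=map(int,uv); z=s["z_map"][v,u]; o,d=ray(s,uv); return o+d*z
def proj(s,P):
    T=np.linalg.inv(s["cam_to_world"]);c=T[:3,:3]@np.asarray(P)+T[:3,3];u=s["K"]@c;return u[:2]/u[2]
E
python3 - <<'E'
from h import *
S=np.load("scene0.npz");T=np.load("top0.npz")
for n,s,box in(("scene",S,(205,205,325,285)),("top",T,(240,145,375,275))):
    x0,y0,x1,y1=box; g=s["frame"].max(2)[y0:y1,x0:x1]; m=(g<70).astype(np.uint8)
    k,l,st,c=cv2.connectedComponentsWithStats(m)
    for i in range(1,k):
        if st[i,4]>25:
            ys,xs=np.nonzero(l==i); r=cv2.minAreaRect(np.c_[xs,ys].astype(np.float32))
            print(n,st[i]+[x0,y0,0,0,0],(c[i]+[x0,y0]).round(1),(cv2.boxPoints(r)+[x0,y0]).round(1).tolist())
T_=dict(T);
for uv in[(300,230),(250,200),(285,230),(340,240)]: print("lid z",dep(T,uv).round(3))
# lid outline in top: bright bluish
f=T["frame"].astype(int); m=((f[...,0]-f[...,2])>18).astype(np.uint8); m[:, 375:]=0
cs,_=cv2.findContours(cv2.morphologyEx(m,cv2.MORPH_CLOSE,np.ones((9,9))),0,2)
c=max(cs,key=cv2.contourArea); r=cv2.minAreaRect(c); print(r,[onz(T,p,.104).round(3).tolist() for p in cv2.boxPoints(r)])
a=cv2.resize(T["frame"][180:220,315:365],None,fx=8,fy=8,interpolation=2);b=cv2.resize(S["frame"][235:275,203:253],None,fx=8,fy=8,interpolation=2)
cv2.imwrite("pics/knob.png",np.clip(np.hstack([a,b])*1.8,0,255).astype(np.uint8))
E
```

```text
scene [263 219  45  32 251] [284.9 231.5] [[258.4, 238.3], [304.0, 216.7], [310.3, 230.0], [264.7, 251.6]]
scene [319 226   6   8  34] [322.1 229.3] [[319.0, 226.0], [324.0, 226.0], [324.0, 233.0], [319.0, 233.0]]
scene [ 227  236   98   49 1678] [286.3 265.2] [[227.0, 284.0], [323.8, 235.6], [334.0, 256.0], [237.2, 304.4]]
scene [220 245  17  22 226] [228.  257.8] [[214.6, 252.9], [228.0, 244.4], [238.6, 261.1], [225.2, 269.7]]
top [243 152  12  10  91] [248.6 156.5] [[242.3, 159.1], [245.1, 150.7], [254.7, 153.9], [251.9, 162.3]]
top [259 167  49  20 212] [283.9 174.8] [[258.3, 172.2], [260.6, 164.8], [308.6, 179.7], [306.4, 187.0]]
top [368 189   7  11  58] [371.5 194.2] [[368.0, 189.0], [374.0, 189.0], [374.0, 199.0], [368.0, 199.0]]
top [332 191  17  17 225] [340.1 198.6] [[332.0, 191.0], [348.0, 191.0], [348.0, 207.0], [332.0, 207.0]]
lid z [0.508 0.083 0.104]
lid z [0.583 0.206 0.106]
lid z [0.508 0.12  0.106]
lid z [ 0.482 -0.014  0.111]
((298.91851806640625, 216.69955444335938), (141.96641540527344, 97.7470474243164), 17.020524978637695) [[0.479, 0.288, 0.104], [0.712, 0.217, 0.104], [0.604, -0.121, 0.104], [0.374, -0.043, 0.104]]
```

View pics/knob.png

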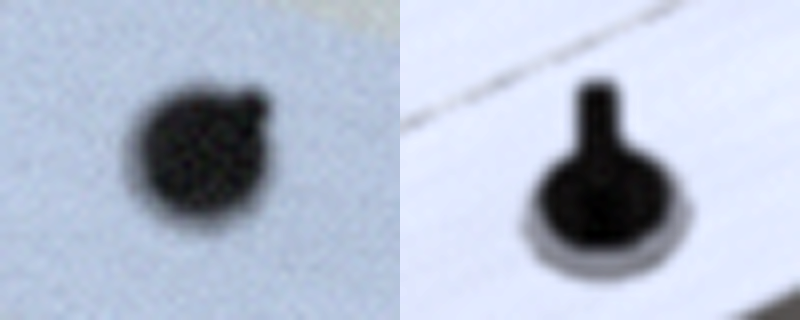

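```bash
python3 - <<'E'
from h import *
S=np.load("scene0.npz");T=np.load("top0.npz")
yaw=np.arctan2(-.071,.233); X=np.array([np.cos(yaw),np.sin(yaw),0]);Y=np.array([-X[1],X[0],0])
print("yaw",np.degrees(yaw))
P,e=tri(T,(283.7,174.9),S,(285,227.2)); print("handle tri",P.round(4),e)
h=np.array([.4265,.1225,.1]); 
print("handle pred",(h+.205*X+.065*Y+[0,0,.044]).round(4))
f=T["frame"].astype(int); 
a=onz(T,(262.,169.5),.148);b=onz(T,(305.5,183.),.148); print("bar yaw",np.degrees(np.arctan2(*(a-b)[[1,0]]))-90,np.linalg.norm(a-b))
k=onz(T,(339.7,199.2),.111); t=onz(T,(347.2,192.9),.144); print("knob",k.round(4),"wing tip",t.round(4),np.linalg.norm((t-k)[:2]))
w=np.degrees(np.arctan2(*(t-k)[[1,0]])); print("wing yaw",w,"knob angle",np.degrees(yaw)-w)
c=S["cam_to_world"][:3,3]; print("to cam",np.degrees(np.arctan2(*(c-k)[[1,0]])))
print("scene disc->",proj(S,k),"wing top",tri(T,(339.7+3.7,199.2-3.1),S,(228,250)))
print("knob pred", (h+.195*X-.085*Y).round(4))
d=onz(S,(203+600/8-50,235+200/8),.111);print(d)
E
```

```text
yaw -16.94708129409423
handle tri [0.6395 0.1232 0.1411] 0.0012669616371989735
handle pred [0.6415 0.1249 0.144 ]
bar yaw -17.85866003689192 0.10959325682205123
knob [ 0.5829 -0.0159  0.111 ] wing tip [ 0.5935 -0.0297  0.144 ] 0.01740401929331756
wing yaw -52.55065453026513 knob angle 35.6035732361709
to cam -42.030968145758315
scene disc-> [227.47928189 259.03891064] wing top (array([ 0.58719273, -0.0184507 ,  0.14509434]), np.float64(0.004749125269142627))
knob pred [ 0.5883 -0.0156  0.1   ]
[ 0.58585245 -0.01733767  0.111     ]
```

```bash
cat >> h.py <<'E'
def go(s,pos,yaw):
    "tool down, jaw axis y at yaw (deg, mod 180): print turn (units .08 rad) then shift (units .1 m) in turned tool axes"
    A=R.from_euler("xyz",s["tool_rot"],degrees=True).as_matrix(); best=None
    for k in(0,180):
        y=np.radians(yaw+k); Y=np.array([np.cos(y),np.sin(y),0]);X=np.array([0,0,-1.])
        B=np.c_[X,Y,np.cross(X,Y)]; r=R.from_matrix(A.T@B).as_rotvec()/.08
        sh=B.T@(np.array(pos)-s["position"])/.1
        print("turn",r.round(2),"shift",sh.round(3),"j6",s["qpos"][5].round(1)," y->",Y.round(2),"z->",B[:,2].round(2))
E
python3 - <<'E'
from h import *
from plant import env
s=env.state()
go(s,[.640,.124,.23],-17.3)
T=np.load("top0.npz");print("cup",onz(T,(205,160),.136),"wing top z",dep(T,(345,194)),dep(T,(342,197)))
E
```

```text
turn [1.9e+01 1.0e-02 2.0e-02] shift [-0.253  5.45   2.65 ] j6 -6.9  y-> [ 0.95 -0.3   0.  ] z-> [-0.3  -0.95 -0.  ]
turn [-2.027e+01 -2.000e-02  1.000e-02] shift [-0.253 -5.45  -2.65 ] j6 -6.9  y-> [-0.95  0.3   0.  ] z-> [0.3  0.95 0.  ]
cup [0.67792755 0.31364787 0.136     ] wing top z [ 0.59152772 -0.02505911  0.13930994] [ 0.58402592 -0.01738111  0.14087753]
```

```bash

python3 -m jog '1 0 0 -0.05 0 0 1; 1 0 0 -0.05 0 0 1; 1 0 0 -0.05 0 0 1; 1 0 0 -0.05 0 0 1; 1 0 0 -0.05 0 0 1'
python3 -m jog '1 0 0 0 0 0 1; 1 0 0 0 0 0 1; 1 0 0 0 0 0 1; 1 0 0 0 0 0 1; 1 0 0 0 0 0 1'
python3 -m jog '1 0 0 0 0 0 1; 1 0 0 0 0 0 1; 1 0 0 0 0 0 1; 1 0 0 0 0 0 1; 1 0 0 0 0 0 1'
python3 -m jog '1 0 0 0 0 0 1; 1 0 0 0 0 0 1; 1 0 0 0 0 0 1; 1 0 0 0 0 0 1'
python3 - <<'E'
from h import *
from plant import env
go(env.state(),[.640,.124,.23],-17.3)
E
```

```text
t: 0.52
position: [0.1986, 0.5393, 0.2302]
tool_rot: [-73.2, 89.9, -116.6]
wrist_force: [0.1, 0.0, 0.7]
finger_gap: 0.0939
t: 0.93
position: [0.1985, 0.5393, 0.23]
tool_rot: [-51.3, 89.9, -117.6]
wrist_force: [0.1, -0.4, -0.3]
finger_gap: 0.0938
t: 1.35
position: [0.1986, 0.5393, 0.2299]
tool_rot: [-28.6, 89.9, -117.8]
wrist_force: [0.5, 0.7, 0.1]
finger_gap: 0.0938
t: 1.68
position: [0.1985, 0.5393, 0.23]
tool_rot: [-11.1, 89.9, -118.7]
wrist_force: [0.4, 0.4, -0.0]
finger_gap: 0.0938
turn [-0.05  0.01  0.  ] shift [-0.     5.45   2.652] j6 80.4  y-> [ 0.95 -0.3   0.  ] z-> [-0.3  -0.95 -0.  ]
turn [ 3.922e+01  0.000e+00 -2.000e-02] shift [-0.    -5.45  -2.652] j6 80.4  y-> [-0.95  0.3   0.  ] z-> [0.3  0.95 0.  ]
```

```bash

for i in 1; do
python3 -m jog '0 0 0 0 0.36 0.18 1; 0 0 0 0 0.36 0.18 1; 0 0 0 0 0.36 0.18 1; 0 0 0 0 0.36 0.18 1; 0 0 0 0 0.36 0.18 1'
python3 -m jog '0 0 0 0 0.36 0.18 1; 0 0 0 0 0.36 0.18 1; 0 0 0 0 0.36 0.18 1; 0 0 0 0 0.36 0.18 1; 0 0 0 0 0.36 0.18 1'
python3 -m jog '0 0 0 0 0.36 0.18 1; 0 0 0 0 0.36 0.18 1; 0 0 0 0 0.36 0.18 1; 0 0 0 0 0.36 0.17 1; 0 0 0 0 0.36 0.17 1'
done
python3 - <<'E'
from h import *
from plant import env
go(env.state(),[.640,.124,.128],-17.3)
s=env.snapshot("scene");np.savez("s1.npz",**s);t=env.snapshot("top");np.savez("t1.npz",**t)
cv2.imwrite("pics/c1.png",np.hstack([cv2.resize(np.clip(x["frame"][a:a+120,b:b+120]*1.6,0,255).astype(np.uint8),(400,400)) for x,a,b in((s,160,220),(t,110,230))]))
E
```

```text
t: 2.1
position: [0.3444, 0.3986, 0.2301]
tool_rot: [-31.5, 90.0, -138.8]
wrist_force: [1.2, -0.0, -0.8]
finger_gap: 0.0942
t: 2.52
position: [0.4897, 0.259, 0.2302]
tool_rot: [-74.2, 90.0, 178.5]
wrist_force: [0.9, 1.4, -0.1]
finger_gap: 0.0941
t: 2.93
position: [0.6354, 0.1214, 0.23]
tool_rot: [-82.0, 89.9, 170.7]
wrist_force: [-0.7, -0.2, -0.5]
finger_gap: 0.0941
turn [-0.01  0.    0.01] shift [ 1.02   0.036 -0.038] j6 22.0  y-> [ 0.95 -0.3   0.  ] z-> [-0.3  -0.95 -0.  ]
turn [ 3.926e+01  2.000e-02 -0.000e+00] shift [ 1.02  -0.036  0.038] j6 22.0  y-> [-0.95  0.3   0.  ] z-> [0.3  0.95 0.  ]
```

View pics/c1.png

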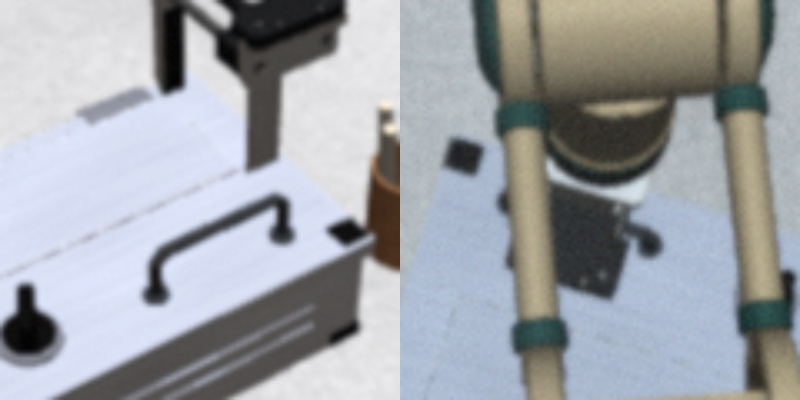

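The scene crop shows the open jaws above and behind the bar in the view, with the bar and knob clear. The arm hides the bar in the top crop. Next I go down around the bar.

```bash

python3 -m jog '0 0 0 0.3 0.036 -0.038 1; 0 0 0 0.3 0 0 1; 0 0 0 0.2 0 0 1; 0 0 0 0 0 0 1'
python3 -m jog '0 0 0 0.12 0 0 1; 0 0 0 0.11 0 0 1; 0 0 0 0 0 0 1'
python3 - <<'E'
from h import *
from plant import env
st=env.state();go(st,[.640,.124,.126],-17.3);print(st["wrist_force"])
s=env.snapshot("scene")
cv2.imwrite("pics/c2.png",cv2.resize(np.clip(s["frame"][170:290,205:365]*1.6,0,255).astype(np.uint8),(640,480)))
E
```

```text
t: 3.37
position: [0.6349, 0.1258, 0.1451]
tool_rot: [-69.7, 89.4, -177.0]
wrist_force: [-0.9, -0.3, -0.7]
finger_gap: 0.094
t: 3.62
position: [0.6377, 0.126, 0.1261]
tool_rot: [-71.6, 89.8, -178.8]
wrist_force: [-0.7, 0.9, 0.4]
finger_gap: 0.0938
turn [0.   0.01 0.04] shift [0.001 0.028 0.013] j6 22.3  y-> [ 0.95 -0.3   0.  ] z-> [-0.3  -0.95 -0.  ]
turn [-3.927e+01 -6.000e-02  2.000e-02] shift [ 0.001 -0.028 -0.013] j6 22.3  y-> [-0.95  0.3   0.  ] z-> [0.3  0.95 0.  ]
[-0.68448112  0.93683906  0.42611815]
```

View pics/c2.png

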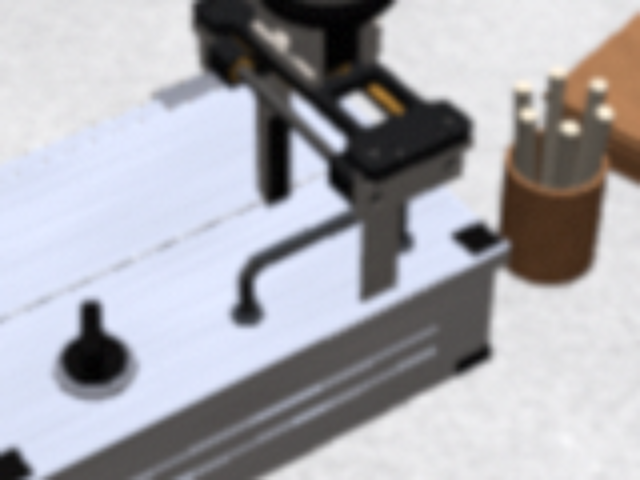

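The jaws straddle the bar: the front finger is at crop (378,240), the rear at (272,150), and the bar runs between them. Next I close gently.

```bash

python3 -m jog '0 0 0 0 0.025 0.01 1; 0 0 0 0 0 0 0.4; 0 0 0 0 0 0 0.3;0 0 0 0 0 0 0.2;0 0 0 0 0 0 0.15' 8
python3 -m jog '0 0 0 0 0 0 0.1;0 0 0 0 0 0 0;0 0 0 0 0 0 0;0 0 0 0 0 0 0;0 0 0 0 0 0 0' 8
python3 -m jog '0 0 0 0 0 0 0;0 0 0 0 0 0 0;0 0 0 0 0 0 0;0 0 0 0 0 0 0;0 0 0 0 0 0 0' 8
```

```text
t: 4.08
position: [0.6414, 0.124, 0.128]
tool_rot: [120.0, 90.0, 12.7]
wrist_force: [-0.5, -0.6, -0.4]
finger_gap: 0.0708
t: 4.5
position: [0.6412, 0.124, 0.1274]
tool_rot: [-145.0, 90.0, 107.7]
wrist_force: [-0.2, 0.1, -0.6]
finger_gap: 0.037
t: 4.92
position: [0.6413, 0.124, 0.1275]
tool_rot: [118.8, 90.0, 11.5]
wrist_force: [-1.0, 0.1, 0.2]
finger_gap: 0.0098
```

```bash

python3 -m jog '0 0 0 0 0 0 0;0 0 0 0 0 0 0;0 0 0 0 0 0 0' 40
python3 -m jog '0 0 0 -0.02 0 0 0;0 0 0 0 0 0 0;0 0 0 0 0 0 0' 
python3 -m jog '0 0 0 -0.02 0 0 0;0 0 0 0 0 0 0;0 0 0 0 0 0 0'
python3 -m jog '0 0 0 -0.01 0 0 0;0 0 0 0 0 0 0;0 0 0 0 0 0 0'
```

```text
t: 5.17
position: [0.6413, 0.124, 0.1274]
tool_rot: [117.3, 90.0, 10.0]
wrist_force: [0.3, -0.2, -0.3]
finger_gap: 0.0087
t: 5.42
position: [0.641, 0.124, 0.1287]
tool_rot: [-79.4, 90.0, 173.3]
wrist_force: [1.4, -0.8, -6.1]
finger_gap: 0.0087
t: 5.67
position: [0.6405, 0.1242, 0.131]
tool_rot: [-82.8, 89.9, 169.9]
wrist_force: [0.5, 1.2, -6.3]
finger_gap: 0.0088
t: 5.92
position: [0.6403, 0.1242, 0.132]
tool_rot: [-85.3, 89.9, 167.4]
wrist_force: [-0.4, 1.8, -7.1]
finger_gap: 0.0086
```

```bash

python3 -m jog '0 0 0 -0.01 0 0 0;0 0 0 0 0 0 0;0 0 0 0 0 0 0'
python3 -m jog '0 0 0 -0.01 0 0 0;0 0 0 0 0 0 0;0 0 0 0 0 0 0'
```

```text
t: 6.17
position: [0.6402, 0.1242, 0.1323]
tool_rot: [-81.9, 89.8, 170.8]
wrist_force: [-1.3, 1.3, -13.4]
finger_gap: 0.009
t: 6.42
position: [0.6402, 0.1243, 0.1326]
tool_rot: [-80.5, 89.8, 172.2]
wrist_force: [1.1, 3.0, -22.2]
finger_gap: 0.0086
```

The lid stopped dead about 5 mm up at the bar while the force rose from 7 to 22 N, so it is caught. I let it back down and release the handle.

```bash

python3 -m jog '0 0 0 0.02 0 0 0;0 0 0 0.02 0 0 0;0 0 0 0.015 0 0 0;0 0 0 0.015 0 0 0;0 0 0 0 0 0 0'
python3 -m jog '0 0 0 0 0 0 0;0 0 0 0 0 0 0'
python3 -m jog '0 0 0 0 0 0 0.5;0 0 0 0 0 0 1;0 0 0 0 0 0 1;0 0 0 0 0 0 1;0 0 0 0 0 0 1' 10
python3 -m jog '0 0 0 0 0 0 1;0 0 0 0 0 0 1;0 0 0 0 0 0 1;0 0 0 0 0 0 1;0 0 0 0 0 0 1'
python3 - <<'E'
from h import *
from plant import env
st=env.state();go(st,[.585,-.017,.19],42)
E
```

```text
t: 6.83
position: [0.6412, 0.124, 0.1285]
tool_rot: [113.6, 89.9, 6.3]
wrist_force: [-3.4, 2.2, -6.3]
finger_gap: 0.0088
t: 7.0
position: [0.6413, 0.124, 0.1281]
tool_rot: [115.9, 90.0, 8.6]
wrist_force: [-3.9, 2.4, -6.3]
finger_gap: 0.0091
t: 7.42
position: [0.6426, 0.1236, 0.1287]
tool_rot: [103.1, 89.8, -4.2]
wrist_force: [0.0, -0.5, -0.5]
finger_gap: 0.0388
t: 7.83
position: [0.6412, 0.124, 0.1274]
tool_rot: [106.4, 90.0, -0.9]
wrist_force: [-0.6, 1.0, -0.5]
finger_gap: 0.0717
turn [-12.94   0.    -0.  ] shift [-0.626 -1.361  0.672] j6 22.1  y-> [0.74 0.67 0.  ] z-> [ 0.67 -0.74  0.  ]
turn [26.33 -0.   -0.  ] shift [-0.626  1.361 -0.672] j6 22.1  y-> [-0.74 -0.67  0.  ] z-> [-0.67  0.74  0.  ]
```

```bash

python3 -m jog '0 0 0 -0.2 0 0 1;0 0 0 -0.3 0 0 1;0 0 0 -0.3 0 0 1; -0.8 0 0 0 0 0 1; -0.8 0 0 0 0 0 1'
python3 -m jog '-0.8 0 0 0 0 0 1;-0.8 0 0 0 0 0 1;-0.8 0 0 0 0 0 1;-0.8 0 0 0 0 0 1;-0.8 0 0 0 0 0 1'
python3 -m jog '-0.8 0 0 0 0 0 1;-0.8 0 0 0 0 0 1;-0.8 0 0 0 0 0 1;-0.8 0 0 0 0 0 1;-0.8 0 0 0 0 0 1'
python3 -m jog '-0.8 0 0 0 0 0 1;-0.8 0 0 0 0 0 1;-0.8 0 0 0 0 0 1;-0.8 0 0 0 0 0 1;-0.6 0 0 0 0 0 1'
python3 - <<'E'
from h import *
from plant import env
st=env.state();go(st,[.585,-.017,.19],44)
E
```

```text
t: 8.25
position: [0.6427, 0.1242, 0.2103]
tool_rot: [105.1, 89.7, 5.3]
wrist_force: [-0.4, -0.1, 0.0]
finger_gap: 0.0939
t: 8.67
position: [0.6412, 0.124, 0.2074]
tool_rot: [-159.8, 90.0, 118.7]
wrist_force: [-0.5, 0.4, -0.3]
finger_gap: 0.0941
t: 9.08
position: [0.6412, 0.124, 0.2074]
tool_rot: [-159.3, 90.0, 137.6]
wrist_force: [0.5, 0.2, 0.4]
finger_gap: 0.0937
t: 9.5
position: [0.6412, 0.124, 0.2074]
tool_rot: [-162.8, 90.0, 151.5]
wrist_force: [0.6, 0.5, -0.1]
finger_gap: 0.094
turn [ 0.06 -0.    0.  ] shift [ 0.174 -1.383  0.624] j6 -39.4  y-> [0.72 0.69 0.  ] z-> [ 0.69 -0.72  0.  ]
turn [-39.21  -0.    -0.  ] shift [ 0.174  1.383 -0.624] j6 -39.4  y-> [-0.72 -0.69  0.  ] z-> [-0.69  0.72  0.  ]
```

```bash

python3 -m jog '0 0 0 0 -0.346 0.156 1;0 0 0 0 -0.346 0.156 1;0 0 0 0 -0.346 0.156 1; 0 0 0 0 -0.345 0.156 1; 0 0 0 0.17 0 0 1'
python3 -m jog '0 0 0 0.1 0 0 1;0 0 0 0 0 0 1'
python3 - <<'E'
from h import *
from plant import env
st=env.state();go(st,[.585,-.017,.123],44);print(st["position"],st["wrist_force"])
s=env.snapshot("scene")
cv2.imwrite("pics/c3.png",cv2.resize(np.clip(s["frame"][190:290,165:295]*1.6,0,255).astype(np.uint8),(780,600),interpolation=2))
E
```

```text
t: 9.92
position: [0.5851, -0.0232, 0.1936]
tool_rot: [-0.3, 89.6, -46.4]
wrist_force: [0.2, 0.8, 0.7]
finger_gap: 0.0944
t: 10.08
position: [0.5837, -0.0169, 0.1782]
tool_rot: [-151.5, 89.7, 162.5]
wrist_force: [-0.2, -0.2, 0.7]
finger_gap: 0.0936
turn [ 0.01 -0.05  0.03] shift [0.552 0.009 0.01 ] j6 -52.6  y-> [0.72 0.69 0.  ] z-> [ 0.69 -0.72  0.  ]
turn [-39.26  -0.04  -0.08] shift [ 0.552 -0.009 -0.01 ] j6 -52.6  y-> [-0.72 -0.69  0.  ] z-> [-0.69  0.72  0.  ]
[ 0.5837035  -0.01691798  0.17817632] [-0.20178177 -0.22874755  0.66102125]
```

View pics/c3.png

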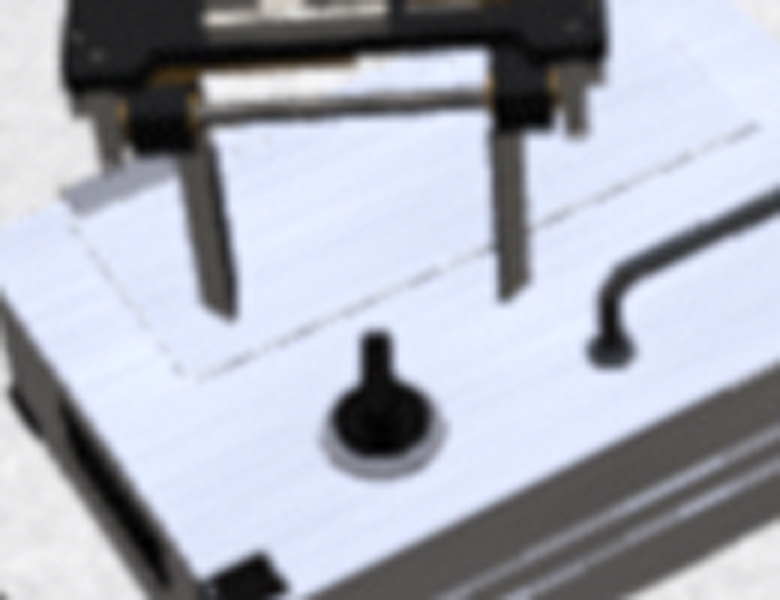

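The scene crop shows the wing edge-on at crop (376,365), between the finger tips at about (220,315) and (513,295). The tip midpoint is about 366, so I shift 3 mm along +y and descend.

```bash

python3 -m jog '0 0 0 0.15 0.035 0.01 1;0 0 0 0.2 0 0 1;0 0 0 0.1 0 0 1;0 0 0 0.05 0 0 1;0 0 0 0.03 0 0 1'
python3 -m jog '0 0 0 0.01 0 0 1;0 0 0 0 0 0 0.4;0 0 0 0 0 0 0.3;0 0 0 0 0 0 0.2;0 0 0 0 0 0 0.2' 10
python3 -m jog '0 0 0 0 0 0 0;0 0 0 0 0 0 0;0 0 0 0 0 0 0;0 0 0 0 0 0 0;0 0 0 0 0 0 0' 10
python3 -m jog '0 0 0 0 0 0 0;0 0 0 0 0 0 0;0 0 0 0 0 0 0' 10
python3 - <<'E'
from h import *
from plant import env
st=env.state();go(st,[.585,-.017,.123],-17);print(st["wrist_force"],st["ft_torque"])
s=env.snapshot("scene")
cv2.imwrite("pics/c4.png",cv2.resize(np.clip(s["frame"][190:290,165:295]*1.6,0,255).astype(np.uint8),(780,600),interpolation=2))
E
```

```text
t: 10.55
position: [0.5886, -0.0145, 0.1269]
tool_rot: [-151.7, 89.9, 162.5]
wrist_force: [-0.5, -0.6, -0.2]
finger_gap: 0.0937
t: 10.97
position: [0.5889, -0.0155, 0.1271]
tool_rot: [40.4, 89.9, -5.5]
wrist_force: [0.2, 0.4, -0.3]
finger_gap: 0.0706
t: 11.38
position: [0.5886, -0.0154, 0.1265]
tool_rot: [101.5, 90.0, 55.6]
wrist_force: [-0.6, -0.1, -0.7]
finger_gap: 0.0371
t: 11.63
position: [0.5872, -0.0166, 0.1264]
tool_rot: [-93.4, 89.8, -139.3]
wrist_force: [-5.4, -6.6, 3.4]
finger_gap: 0.0176
turn [13.34  0.02  0.05] shift [ 0.034 -0.02   0.01 ] j6 -52.4  y-> [ 0.96 -0.29  0.  ] z-> [-0.29 -0.96 -0.  ]
turn [-25.93  -0.05   0.03] shift [ 0.034  0.02  -0.01 ] j6 -52.4  y-> [-0.96  0.29  0.  ] z-> [0.29 0.96 0.  ]
[-5.35973847 -6.596846    3.37150457] [-1.24731382  1.04460875  0.01022412]
```

View pics/c4.png

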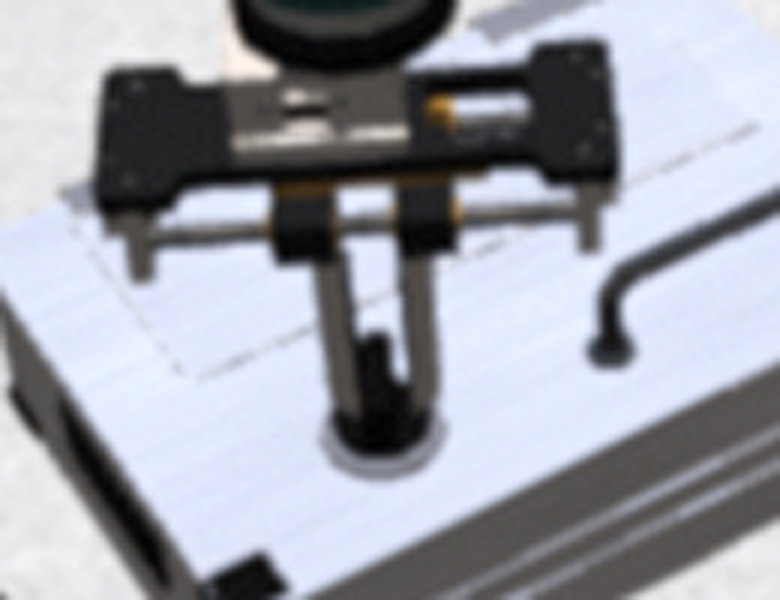

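The left finger touches the wing first, with a gap on the right at crop (400,370). I shift −2.5 mm along y and finish closing.

```bash

python3 -m jog '0 0 0 0.02 -0.025 0 0;0 0 0 0 0 0 0;0 0 0 0 0 0 0' 10
python3 -m jog '0 0 0 0 0 0 0;0 0 0 0 0 0 0;0 0 0 0 0 0 0' 25
python3 - <<'E'
from h import *
from plant import env
st=env.state();go(st,[.585,-.017,.123],-17);print(st["wrist_force"],st["ft_torque"])
E
```

```text
t: 11.93
position: [0.5854, -0.0187, 0.1257]
tool_rot: [-77.7, 89.8, -123.6]
wrist_force: [-4.9, -3.0, 7.4]
finger_gap: 0.0114
t: 12.18
position: [0.5854, -0.0187, 0.1257]
tool_rot: [-78.4, 89.8, -124.2]
wrist_force: [-4.6, -3.6, 7.4]
finger_gap: 0.0118
turn [13.34  0.03  0.04] shift [ 0.027 -0.009 -0.015] j6 -52.6  y-> [ 0.96 -0.29  0.  ] z-> [-0.29 -0.96 -0.  ]
turn [-25.93  -0.04   0.04] shift [0.027 0.009 0.015] j6 -52.6  y-> [-0.96  0.29  0.  ] z-> [0.29 0.96 0.  ]
[-4.60399216 -3.62585733  7.39715782] [-0.71390601  0.88391672 -0.07039772]
```

```bash

python3 -m jog '0 0 0 -0.02 -0.01 0 0;0 0 0 0 0 0 0;0 0 0 0 0 0 0' 40
python3 -m jog '0.5 0 0 0 0 0 0;0.5 0 0 0 0 0 0;0.5 0 0 0 0 0 0;0.5 0 0 0 0 0 0;0.5 0 0 0 0 0 0'
python3 -c "
from plant import env;s=env.state();print(s['ft_torque'],s['wrist_force'])"
python3 -m jog '0.5 0 0 0 0 0 0;0.5 0 0 0 0 0 0;0.5 0 0 0 0 0 0;0.5 0 0 0 0 0 0;0.5 0 0 0 0 0 0'
python3 - <<'E'
from h import *
from plant import env
st=env.state();go(st,[.585,-.017,.123],-17);print(st["wrist_force"],st["ft_torque"])
E
```

```text
t: 12.43
position: [0.5853, -0.0187, 0.1258]
tool_rot: [-94.2, 89.9, -140.1]
wrist_force: [-1.2, -3.1, -1.7]
finger_gap: 0.0118
t: 12.85
position: [0.585, -0.019, 0.1258]
tool_rot: [-84.3, 89.8, -141.7]
wrist_force: [-2.4, -5.0, -2.0]
finger_gap: 0.0119
[-0.97263468  0.48569968  0.13761524] [-2.38991504 -4.99414285 -2.01546133]
t: 13.27
position: [0.5845, -0.0192, 0.1258]
tool_rot: [-76.0, 89.7, -144.8]
wrist_force: [-3.3, -4.7, -1.8]
finger_gap: 0.0117
turn [8.33 0.03 0.05] shift [ 0.028 -0.002 -0.022] j6 -29.7  y-> [ 0.96 -0.29  0.  ] z-> [-0.29 -0.96 -0.  ]
turn [-30.94  -0.06   0.04] shift [0.028 0.002 0.022] j6 -29.7  y-> [-0.96  0.29  0.  ] z-> [0.29 0.96 0.  ]
[-3.25699274 -4.74240018 -1.80404654] [-1.02943504  0.69597904  0.14072325]
```

Turning at about 0.14 N m, as expected. I continue to the stop.

```bash

q(){ python3 -c "
from plant import env;s=env.state();print('   TQ',s['ft_torque'].round(2),s['qpos'][5].round(2))"; }
python3 -m jog '0.5 0 0 0 0 0 0;0.5 0 0 0 0 0 0;0.5 0 0 0 0 0 0;0.5 0 0 0 0 0 0;0.5 0 0 0 0 0 0';q
python3 -m jog '0.5 0 0 0 0 0 0;0.5 0 0 0 0 0 0;0.5 0 0 0 0 0 0;0.5 0 0 0 0 0 0;0.5 0 0 0 0 0 0';q
python3 -m jog '0.5 0 0 0 0 0 0;0.5 0 0 0 0 0 0;0.5 0 0 0 0 0 0;0.5 0 0 0 0 0 0';q
python3 -m jog '0.5 0 0 0 0 0 0;0.5 0 0 0 0 0 0;0 0 0 0 0 0 0';q
python3 - <<'E'
from h import *
from plant import env
st=env.state();go(st,[.585,-.017,.123],-17);print(st["wrist_force"],st["ft_torque"])
E
```

```text
t: 13.68
position: [0.5841, -0.0193, 0.1258]
tool_rot: [-67.9, 89.7, -148.2]
wrist_force: [-3.7, -5.3, -1.4]
finger_gap: 0.0116
   TQ [-1.12  0.8   0.15] -18.2
t: 14.1
position: [0.5836, -0.0193, 0.1258]
tool_rot: [-60.4, 89.6, -152.2]
wrist_force: [-4.3, -5.6, -0.5]
finger_gap: 0.0115
   TQ [-1.18  0.97  0.17] -6.74
t: 14.43
position: [0.5832, -0.0193, 0.1258]
tool_rot: [-54.5, 89.6, -155.5]
wrist_force: [-5.6, -5.6, 0.5]
finger_gap: 0.0117
   TQ [-1.17  1.09  0.15] 2.43
t: 14.68
position: [0.583, -0.0193, 0.1258]
tool_rot: [-52.3, 89.6, -157.8]
wrist_force: [-5.8, -5.8, 0.4]
finger_gap: 0.0117
   TQ [-1.2   1.09  0.13] 6.98
turn [0.33 0.06 0.07] shift [ 0.028  0.013 -0.028] j6 7.0  y-> [ 0.96 -0.29  0.  ] z-> [-0.29 -0.96 -0.  ]
turn [-38.94  -0.11   0.09] shift [ 0.028 -0.013  0.028] j6 7.0  y-> [-0.96  0.29  0.  ] z-> [0.29 0.96 0.  ]
[-5.78936105 -5.82015594  0.43538831] [-1.20314144  1.09377897  0.12795107]
```

Near the end; small steps until the torque jumps.

```bash

q(){ python3 -c "
from plant import env;s=env.state();print('   TQ',s['ft_torque'].round(2),s['qpos'][5].round(2))"; }
python3 -m jog '0.3 0 0 0 0 0 0;0.3 0 0 0 0 0 0;0 0 0 0 0 0 0';q
python3 -m jog '0.3 0 0 0 0 0 0;0.3 0 0 0 0 0 0;0 0 0 0 0 0 0';q
python3 -m jog '0.3 0 0 0 0 0 0;0.3 0 0 0 0 0 0;0 0 0 0 0 0 0';q
```

```text
t: 14.93
position: [0.5829, -0.0192, 0.1258]
tool_rot: [-49.8, 89.6, -158.0]
wrist_force: [-6.3, -5.7, 0.2]
finger_gap: 0.0116
   TQ [-1.18  1.23  0.23] 9.68
t: 15.18
position: [0.5829, -0.0193, 0.1258]
tool_rot: [-45.8, 89.6, -156.7]
wrist_force: [-6.0, -5.1, 1.1]
finger_gap: 0.012
   TQ [-1.11  1.18  0.67] 12.37
t: 15.43
position: [0.5829, -0.0192, 0.1258]
tool_rot: [-42.3, 89.6, -155.9]
wrist_force: [-5.5, -4.3, 1.0]
finger_gap: 0.012
   TQ [-1.06  1.25  0.83] 15.09
```

Stop reached: torque jumped from 0.13 to 0.83 N m with the jaws at about −24°. I open, rise and check.

```bash

python3 -m jog '0 0 0 0 0 0 0.3;0 0 0 0 0 0 0.6;0 0 0 0 0 0 1;0 0 0 0 0 0 1;0 0 0 0 0 0 1' 10
python3 -m jog '0 0 0 0 0 0 1;0 0 0 0 0 0 1;0 0 0 0 0 0 1;0 0 0 0 0 0 1'
python3 -m jog '0 0 0 -0.1 0 0 1;0 0 0 -0.3 0 0 1;0 0 0 -0.4 0 0 1;0 0 0 0 0 0 1'
python3 - <<'E'
from h import *
from plant import env
go(env.state(),[.6413,.124,.2064],-17.3)
s=env.snapshot("scene")
cv2.imwrite("pics/c5.png",cv2.resize(np.clip(s["frame"][190:290,165:295]*1.6,0,255).astype(np.uint8),(780,600),interpolation=2))
E
```

```text
t: 15.85
position: [0.5868, -0.0175, 0.1267]
tool_rot: [131.8, 89.9, 18.1]
wrist_force: [0.2, 0.0, -0.5]
finger_gap: 0.0421
t: 16.18
position: [0.5861, -0.0178, 0.1265]
tool_rot: [155.8, 90.0, 42.1]
wrist_force: [-0.2, 0.8, -0.8]
finger_gap: 0.0688
t: 16.52
position: [0.5906, -0.0184, 0.2147]
tool_rot: [106.1, 89.2, -7.6]
wrist_force: [0.3, 0.2, 1.2]
finger_gap: 0.0933
turn [-1.4  -0.04 -0.18] shift [ 0.083  0.061 -1.51 ] j6 15.2  y-> [ 0.95 -0.3   0.  ] z-> [-0.3  -0.95 -0.  ]
turn [37.87 -0.27  0.06] shift [ 0.083 -0.061  1.51 ] j6 15.2  y-> [-0.95  0.3   0.  ] z-> [0.3  0.95 0.  ]
```

View pics/c5.png

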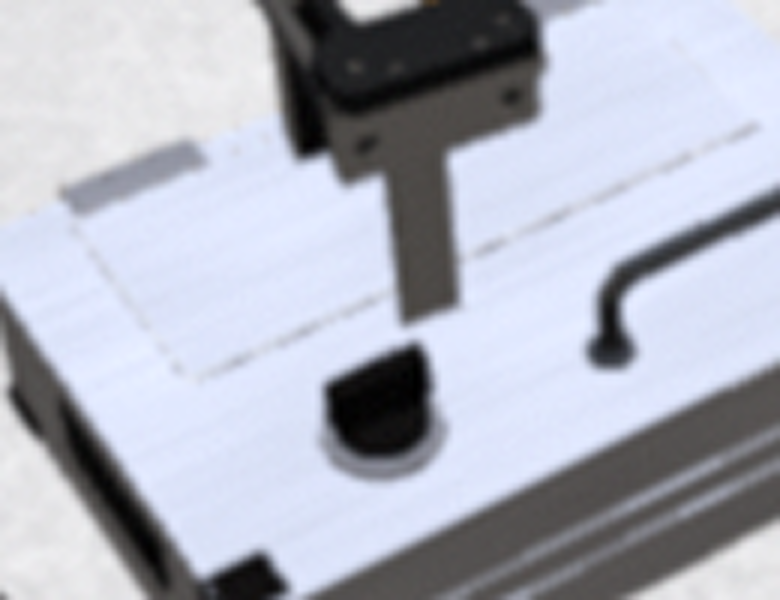

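The wing now stands parallel to the front edge (crop (330,380) to (415,345)), fully open. Next, back to the handle.

```bash

python3 -m jog '-0.7 0 0 0 0 0 1;-0.7 0 0 0 0 0 1;0 0 0 0 0.015 -0.37 1;0 0 0 0 0.015 -0.38 1;0 0 0 0 0.015 -0.38 1'
python3 -m jog '0 0 0 0 0.015 -0.38 1;0 0 0 0 0 0 1;0 0 0 0 0 0 1;0 0 0 0 0 0 1'
python3 - <<'E'
from h import *
from plant import env
go(env.state(),[.6413,.124,.1274],-17.3)
E
```

```text
t: 16.98
position: [0.6238, 0.0893, 0.2062]
tool_rot: [-77.2, 90.0, 175.4]
wrist_force: [0.3, -0.7, 0.6]
finger_gap: 0.0939
t: 17.32
position: [0.636, 0.1243, 0.2058]
tool_rot: [-44.0, 89.9, -151.3]
wrist_force: [-0.0, -0.0, -0.1]
finger_gap: 0.0938
turn [0.01 0.02 0.02] shift [ 0.784  0.051 -0.013] j6 22.2  y-> [ 0.95 -0.3   0.  ] z-> [-0.3  -0.95 -0.  ]
turn [-3.926e+01 -3.000e-02  3.000e-02] shift [ 0.784 -0.051  0.013] j6 22.2  y-> [-0.95  0.3   0.  ] z-> [0.3  0.95 0.  ]
```

```bash

python3 -m jog '0 0 0 0.3 0.05 -0.013 1;0 0 0 0.3 0 0 1;0 0 0 0.12 0 0 1;0 0 0 0.065 0 0 1;0 0 0 0 0 0 1'
python3 -m jog '0 0 0 0 0 0 0;0 0 0 0 0 0 0;0 0 0 0 0 0 0;0 0 0 0 0 0 0;0 0 0 0 0 0 0' 8
python3 -m jog '0 0 0 0 0 0 0;0 0 0 0 0 0 0;0 0 0 0 0 0 0;0 0 0 0 0 0 0;0 0 0 0 0 0 0' 8
python3 -m jog '0 0 0 0 0 0 0;0 0 0 0 0 0 0;0 0 0 0 0 0 0;0 0 0 0 0 0 0' 40
python3 - <<'E'
from h import *
from plant import env
go(env.state(),[.6413,.124,.1274],-17.3)
E
```

```text
t: 17.73
position: [0.6405, 0.1227, 0.1264]
tool_rot: [-63.0, 89.8, -170.4]
wrist_force: [0.3, -0.2, 0.3]
finger_gap: 0.0941
t: 18.15
position: [0.6423, 0.1244, 0.1289]
tool_rot: [114.7, 89.9, 7.4]
wrist_force: [0.0, 0.3, 0.0]
finger_gap: 0.0641
t: 18.57
position: [0.6418, 0.1244, 0.1279]
tool_rot: [-107.2, 90.0, 145.5]
wrist_force: [0.2, 0.1, -0.7]
finger_gap: 0.0308
t: 18.9
position: [0.6415, 0.1245, 0.1279]
tool_rot: [-94.5, 90.0, 158.2]
wrist_force: [-0.4, -0.2, -0.4]
finger_gap: 0.009
turn [-0.   -0.    0.01] shift [ 0.005 -0.     0.005] j6 22.2  y-> [ 0.95 -0.3   0.  ] z-> [-0.3  -0.95 -0.  ]
turn [3.927e+01 2.000e-02 0.000e+00] shift [ 0.005  0.    -0.005] j6 22.2  y-> [-0.95  0.3   0.  ] z-> [0.3  0.95 0.  ]
```

```bash
python3 -c "
import numpy as np
t=np.radians(np.arange(0,62,3)+12.11);x=.20967*np.cos(t);z=.20967*np.sin(t)
for i,(a,b) in enumerate(zip(-np.diff(z)/.1,np.diff(x)/.1)):print(3*i+3,round(a,3),round(b,3))"
```

```text
3 -0.107 -0.026
6 -0.105 -0.031
9 -0.103 -0.037
12 -0.101 -0.042
15 -0.099 -0.047
18 -0.096 -0.053
21 -0.093 -0.058
24 -0.09 -0.062
27 -0.087 -0.067
30 -0.083 -0.071
33 -0.079 -0.076
36 -0.075 -0.08
39 -0.071 -0.084
42 -0.067 -0.087
45 -0.062 -0.091
48 -0.057 -0.094
51 -0.052 -0.097
54 -0.047 -0.099
57 -0.042 -0.101
60 -0.036 -0.104
```

```bash

python3 -m jog '0 0 0 -0.053 -0.013 0 0;0 0 0 -0.054 -0.013 0 0;0 0 0 0 0 0 0;0 0 0 0 0 0 0'
python3 -m jog '0 0 0 -0.053 -0.015 0 0;0 0 0 -0.052 -0.016 0 0;0 0 0 -0.052 -0.018 0 0;0 0 0 -0.051 -0.019 0 0;0 0 0 0 0 0 0'
```

```text
t: 19.23
position: [0.6391, 0.1252, 0.1384]
tool_rot: [-81.0, 90.0, 171.7]
wrist_force: [0.8, 1.7, -6.8]
finger_gap: 0.009
t: 19.65
position: [0.6322, 0.1274, 0.1608]
tool_rot: [-138.4, 90.0, 114.3]
wrist_force: [0.1, 1.4, -6.5]
finger_gap: 0.0085
```

The lid is free: 33 mm up at 6.5 N. I carry on along the arc.

```bash

python3 -m jog '0 0 0 -0.101 -0.042 0 0;0 0 0 -0.099 -0.047 0 0;0 0 0 -0.096 -0.053 0 0;0 0 0 -0.093 -0.058 0 0;0 0 0 -0.09 -0.062 0 0'
python3 -m jog '0 0 0 -0.087 -0.067 0 0;0 0 0 -0.083 -0.071 0 0;0 0 0 -0.079 -0.076 0 0;0 0 0 -0.075 -0.08 0 0;0 0 0 0 0 0 0'
python3 - <<'E'
from plant import env
import numpy as np
s=env.state();p=s["position"]
d=np.array([.6415,.1245,.1279])-p;y=np.radians(-17.3);dx=d[0]*np.cos(y)+d[1]*np.sin(y)
print("lid deg",np.degrees(np.arctan2(.044-d[2],.205-dx))-12.11,np.hypot(.044-d[2],.205-dx),s["wrist_force"])
E
```

```text
t: 20.07
position: [0.6077, 0.135, 0.2089]
tool_rot: [108.8, 89.9, 1.5]
wrist_force: [3.1, 0.1, -7.5]
finger_gap: 0.0086
t: 20.48
position: [0.5794, 0.1439, 0.2427]
tool_rot: [107.9, 89.8, 0.6]
wrist_force: [3.9, -0.9, -2.8]
finger_gap: 0.0088
lid deg 36.51491658102003 0.2116657411242054 [ 3.89327587 -0.87041438 -2.78973012]
```

```bash

python3 -m jog '0 0 0 -0.071 -0.084 0 0;0 0 0 -0.067 -0.087 0 0;0 0 0 -0.062 -0.091 0 0;0 0 0 -0.057 -0.094 0 0;0 0 0 -0.052 -0.097 0 0'
python3 -m jog '0 0 0 -0.047 -0.099 0 0;0 0 0 -0.042 -0.101 0 0;0 0 0 -0.036 -0.104 0 0;0 0 0 0 0 0 0;0 0 0 0 0 0 0'
python3 - <<'E'
from plant import env
import numpy as np
from h import *
s=env.state();p=s["position"]
d=np.array([.6415,.1245,.1279])-p;y=np.radians(-17.3);dx=d[0]*np.cos(y)+d[1]*np.sin(y)
print("lid deg",np.degrees(np.arctan2(.044-d[2],.205-dx))-12.11,np.hypot(.044-d[2],.205-dx),s["wrist_force"],s["qvel"].round(2))
a=env.snapshot("scene");cv2.imwrite("pics/c6.png",np.clip(a["frame"]*1.6,0,255).astype(np.uint8))
np.savez("s6.npz",**a)
E
```

```text
t: 20.9
position: [0.5394, 0.1565, 0.273]
tool_rot: [100.8, 89.5, -6.5]
wrist_force: [6.6, -1.5, 2.2]
finger_gap: 0.0086
t: 21.32
position: [0.5099, 0.1659, 0.2869]
tool_rot: [106.7, 89.4, -0.6]
wrist_force: [5.6, -1.7, 7.2]
finger_gap: 0.009
lid deg 59.60044439472662 0.21379309668449778 [ 5.59048183 -1.66452612  7.20015491] [-0.31  0.56 -0.33 -0.23 -0.41 -0.06]
```

View pics/c6.png

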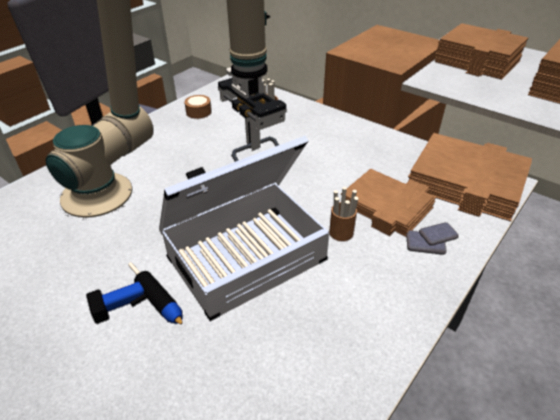

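The scene shows the lid held up with its top edge at (163,192) to (306,147), the handle in the jaws at (254,145), and the cup and gun where they were. I ease out the small radial push and check the angle from depth.

```bash

python3 -m jog '0 0 0 -0.015 0 0 0;0 0 0 0 0 0 0;0 0 0 0 0 0 0;0 0 0 0 0 0 0'
python3 - <<'E'
from plant import env
from h import *
a=env.snapshot("scene");t=env.snapshot("top"); st=env.state()
m=np.zeros(a["z_map"].shape,np.uint8);cv2.fillPoly(m,[np.array([[218,188],[255,174],[290,160],[275,177],[225,197]])],1)
P=np.array([dep(a,(x,y)) for y,x in np.argwhere(m) if a["z_map"][y,x]>0])
c=P.mean(0);n=np.linalg.svd(P-c)[2][2];n*=np.sign(n[2]);print(len(P),"lid tilt",np.degrees(np.arccos(n[2])),"resid",np.abs((P-c)@n).mean(),n)
tr=tri(t,(0,0),t,(0,0)) if 0 else None
for uv in[(306,147),(164,191)]:
    o,d=ray(a,uv);y=np.radians(-17.3);h=np.array([.4265,.1225,.1]);X=np.array([np.cos(y),np.sin(y),0]);Y=np.array([-X[1],X[0],0])
    k=((h+(.175 if uv[0]>200 else -.175)*Y-o)@Y)/(d@Y);q=o+k*d-h;print("edge",np.degrees(np.arctan2(q[2],q@X)),np.hypot(q[2],q@X))
print(st["wrist_force"],st["finger_gap"],st["t"],st["position"])
for n,s0,s1 in(("scene",np.load("scene0.npz"),a),("top",np.load("top0.npz"),t)):
    d=np.abs(s0["frame"].astype(int)-s1["frame"]).max(2)
    for nm,p in dict(cup=[.678,.314,.08],gun=[.48,-.12,.03],blanks=[.70,.43,.04]).items():
        u,v=proj(s1,p).astype(int);print(n,nm,(u,v),(d[v-14:v+14,u-14:u+14]>35).mean().round(3))
E
```

```text
t: 21.7
position: [0.5097, 0.1659, 0.2869]
tool_rot: [107.9, 89.6, 0.6]
wrist_force: [5.2, 0.2, 6.4]
finger_gap: 0.0089
755 lid tilt 59.44662737978473 resid 0.0005000130152146469 [-0.82205591  0.25654187  0.50834077]
edge 54.78593881788033 0.22310395903101368
edge 59.72567408466562 0.2333666292782395
[ 4.22965757 -1.10447659  5.78976868] 0.008574725618864923 21.8 [0.50971735 0.16590256 0.28696064]
scene cup (np.int64(340), np.int64(211)) 0.0
scene gun (np.int64(168), np.int64(287)) 0.0
scene blanks (np.int64(368), np.int64(204)) 0.0
top cup (np.int64(207), np.int64(164)) 0.001
top gun (np.int64(376), np.int64(242)) 0.223
top blanks (np.int64(165), np.int64(159)) 0.0
```

```bash

python3 -m jog '0 0 0 0 0 0 0;0 0 0 0 0 0 0;0 0 0 0 0 0 0;0 0 0 0 0 0 0;0 0 0 0 0 0 0'
python3 - <<'E'
from plant import env
from h import *
for n in("scene","top"):
    for s in(np.load(n+"0.npz"),env.snapshot(n)):
        f=s["frame"].astype(int);m=(f[...,0]-f[...,2]>60);ys,xs=np.nonzero(m);print(n,"gun blue",len(xs),xs.mean().round(1),ys.mean().round(1))
st=env.state();print(st["position"],st["qvel"].round(2),st["finger_gap"]);print(env.hand_in())
E
```

```text
t: 22.22
position: [0.5097, 0.1659, 0.2869]
tool_rot: [107.7, 89.6, 0.4]
wrist_force: [5.2, -1.2, 5.8]
finger_gap: 0.0089
scene gun blue 606 138.5 298.8
scene gun blue 652 139.0 299.1
top gun blue 517 404.3 257.8
top gun blue 533 404.4 258.1
[0.50971429 0.16587831 0.28695028] [-0.09 -0.06  0.01  0.04  0.09  0.02] 0.008865613191290806
the job is handed in; nothing more can be done
None
```

The lid is open and held at about 60°, with the handle still gripped, and I handed the job in at about 22 s of the 61 s allowed.

- **Tug:** I tugged the handle with the knob untouched. The lid stopped dead about 5 mm up and the force rose to 22 N, so it was caught. I let it back down; it was less than 1 mm from fully shut when I let go of the handle.
- **Knob:** I turned it clockwise until the torque jumped from about 0.13 to 0.83 N m. A picture showed the wing parallel to the front edge.
- **Lift:** I took the handle again and raised the lid along its arc. It came up freely at about 6–7 N.

**Last checks**
- **Lid angle:** the depth image gave 59.4° and the arm position 59.6°. Two rougher single-pixel readings of the lid's edge disagreed: 54.8° and 59.7°. I trusted the depth fit.
- **At rest:** the arm was still, with the fingers at 8.9 mm on the 10 mm bar. A steady push of about 8 N remains between gripper and lid, and trying to ease it out changed little.
- **Other things:** the cup and blanks looked unchanged in both views. One patch near the gun differed in the top view, but the gun's blue parts had moved less than 1 pixel in either view, so I took it as lid or shadow.

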